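Sort the counter handful into the lined trays

ROBOT

A 7-joint arm with a two-finger parallel gripper is mounted at the origin on a cart in front of the work surface, level with it; the furniture and walls round the work are solid. World frame = base frame: x ahead of the robot, y to its left, z up, the work surface at z = 0. Lengths are in m, angles in rad, forces in N, time in s.
With the tool pointing down it reaches from about 0.425 to 1.025 m from the base axis. Payload 9.4 kg.
Tool frame: the origin (TCP) lies midway between the tips of the shut fingers; the grasp point (between the pads) lies 19 mm behind it; z points along the fingers, y is the line along which they close (so a half turn about z gives the same grasp; the last joint's range is limited). The gripper opens to 85 mm and grips with 20 to 120 N. Pads are 22 mm wide; open, the fingers measure 114 mm over their backs; the gripper's body (76 mm by 85 mm) begins 54 mm behind the grasp point. The pads swing forward as they close: fully open they stand 13 mm farther back than shut.
Start: joints at [1.181, 0.599, -0.003, 1.599, 0.002, 0.943, -0.08], TCP at [0.223, -0.69, 0.231] pointing down, gripper open.
Joint ranges: [-2.57, 2.57], [-0.35, 1.97], [-1.29, 1.29], [0.11, 2.56], [-1.05, 4.19], [0.11, 1.86], [-2.63, 2.63]. Speed limits (rad/s): [2.22, 2.22, 3.01, 3.01, 3.14, 3.14, 3.14].

INTERFACE

Orientations are given as a unit quaternion [w, x, y, z].
In Python, from workcell import r gives the robot as it stands.
- The arm moves only by the tool step_arm, never from a script. Its argument "rows" is a list of rows, each a list of 7 numbers: the turn, a rotation vector about the tool's x, y, z in rad, then the shift along the tool's x, y, z in cm, then the finger opening in cm, from 0 to 8.54. In form: [[rx, ry, rz, tx, ty, tz, jaw], ...]. A call has 1 to 8 rows; each row shifts and turns the commanded pose from where the row before left it, along the tool's axes as they then stand; what a row does not reach is not made up. A row lasts 1/8 s, in which the tool goes at most 62.5 mm and 10.7 degrees, less where a joint would pass 70% of its speed; a pose out of reach is approached as far as the arm can. A call is refused whole if a number of a shift passes 6.25 or a number of a turn 0.188, either way. A call with a gripper value outside its range is refused whole. The fingers move at their own pace and stop on an object; "newtons" is the grip in N (left out, the last holds). Time passes only in rows, so rows that do not move let the fingers close. It gives the time, the measured TCP pose, the force, the opening and the grip force at its end, in the units of the state.
- r.observe(): the state, without advancing time (a new reading comes with each control period).
- r.snapshot(name): name is "scene" or "top" or "wrist"; returns a dict with "img" (384x512x3 uint8, blue, green, red), "depth" (384x512 float32, m along the optical axis (not along the pixel's ray), 0 where there is no reading), "mtx" (3x3 intrinsics, pixels), "dist_coeffs" ([k1, k2, p1, p2, k3] as OpenCV has them; the pictures are not rectified), "world_from_camera" (4x4, takes a point from camera to world coordinates); the wrist camera has in their place "tool_from_camera" (4x4, takes a point from camera to tool coordinates, whose origin is the TCP and whose axes are the flange's). Camera axes: x right, y down, z forward; pixel columns grow to the right and rows downward; lengths in m; the calibration is good to about 2 mm. A picture is of the moment at which its call begins: read the wrist's pose just before it.
- r.finish_job(): hands the job in; it is judged then, once.
The state is a dict: "t": time; "joint_pos": joint angles; "dq": joint speeds; "joint_torque": joint torques, N m; "eef_pos": TCP position; "eef_rot": TCP orientation; "wrist_force": force on the tool from outside, world axes, zero at the start; "moment": the same for the moment, N m; "gripper_width": finger opening in m; "finger_force": force on a finger pad.
Only numpy, scipy, OpenCV 4.12 (cv2) and the standard library are available. Lean on these libraries where they do the work, as an engineer would, in place of code of your own. Each camera call takes 0.05 s, during which the arm holds its last target. There are 200 camera calls.

TASK

Sort the handful of stock lying on the counter: put both ribbon spools in the blue-lined tray, both black chocolate bars (one has a teal stripe, one an orange stripe) in the green-lined tray, and the yellow wafer pack in the red-lined tray. Everything must end lying flat on the floor of its tray, right side up, inside the rim and not stacked or leaning. Leave the red and the green cocoa tin standing where they are.

Things in the scene. Friction and masses are not known exactly. Their poses are not given: they have to be found in the camera images.
- red_spool_center (a point): Red ribbon spool: reel of red satin ribbon with pale round cheeks and a hole in the middle, lying flat: 53 mm diameter, 22 mm high, 35 g. Point at its centre, 11 mm above its underside, z up along its axis.
- yellow_spool_center (a point): Yellow ribbon spool: reel of golden yellow satin ribbon with pale round cheeks and a hole in the middle, lying flat: 53 mm diameter, 22 mm high, 35 g. Point at its centre, 11 mm above its underside, z up along its axis.
- teal_bar_center (a point): Chocolate bar with the teal stripe: flat black wrapped chocolate bar with one teal stripe along it, lying flat: 27 (x) x 92 (y) x 9 (z) mm, 30 g. Point at its centre, 4.5 mm above its underside; y along the bar.
- orange_bar_center (a point): Chocolate bar with the orange stripe: flat black wrapped chocolate bar with one orange stripe along it, lying flat: 27 (x) x 92 (y) x 9 (z) mm, 30 g. Point at its centre, 4.5 mm above its underside; y along the bar.
- wafer_pack_center (a point): Yellow wafer pack: flat box, pale yellow sides and a picture of chocolates on top, 46 (x) x 96 (y) x 22 (z) mm, 60 g. Point at its centre, 11 mm above its underside; y along its length.
- spool_tray: Blue-lined tray, for the ribbon spools: low open tray of pale wood with a blue floor. Its frame is at the centre of the underside, z up, y along the 172 mm side, x along the 128 mm side. Outside 172 (y) x 128 (x) mm; walls 6 mm thick, rim 14 mm above the table; the lined floor is 160 x 116 mm inside the walls and lies 6 mm above the table (rim 8 mm above the floor). Fixed to the table. 
- bar_tray: Green-lined tray, for the chocolate bars: low open tray of pale wood with a green floor. Its frame is at the centre of the underside, z up, y along the 172 mm side, x along the 128 mm side. Outside 172 (y) x 128 (x) mm; walls 6 mm thick, rim 14 mm above the table; the lined floor is 160 x 116 mm inside the walls and lies 6 mm above the table (rim 8 mm above the floor). Fixed to the table. 
- pack_tray: Red-lined tray, for the wafer pack: low open tray of pale wood with a red floor. Its frame is at the centre of the underside, z up, y along the 172 mm side, x along the 128 mm side. Outside 172 (y) x 128 (x) mm; walls 6 mm thick, rim 14 mm above the table; the lined floor is 160 x 116 mm inside the walls and lies 6 mm above the table (rim 8 mm above the floor). Fixed to the table. 
- red_tin_center (a point): Red cocoa tin: round cocoa tin with a dark red body and a cream lid, 64 mm across and 64 mm high, standing; a bystander to be left alone. Point at its centre, 32 mm above the table.
- green_tin_center (a point): Green cocoa tin: round cocoa tin with a dark green body and a cream lid, 64 mm across and 64 mm high, standing; a bystander to be left alone. Point at its centre, 32 mm above the table.
Things that resemble listed ones, but are neither listed nor needed, are in the scene too. What is shaped like the part that bears yellow_spool_center but pink is not meant.

How it is judged:
By the outcome, as a careful person would: the job done as asked, in the order asked, and still so for the second after the job is handed in, with the robot touching nothing.
It also fails if it takes over 120 s, if anything falls off the work surface, if the arm or the gripper's body presses on something with over 40 N, if the wrist force passes 120 N, or if a joint passes its speed limit or range.

## Working session

There is one attempt and no reset: what is moved stays moved. The work goes in short steps, Python scripts to look and compute and a tool call to move; the robot and the scene stay as the last step left them, time stands still between calls to the robot, and variables do not carry over. Pictures are saved under pics/ and viewed, at most 14 in all, crops included, and the job is handed in when it is done.

Besides the shell and the picture viewer there is one more tool, called in YAML: its name, and indented under it one key for each argument. step_arm: Moves the arm, as the interface text tells. Its arguments: {"type":"object","properties":{"rows":{"type":"array","items":{"type":"array","items":{"type":"number"}}},"newtons":{"type":"number"}},"required":["rows"]}

```bash
mkdir -p pics; ls; python3 - <<'E'
from workcell import r
import cv2,pickle,numpy as np
s=r.observe();print(s)
d={n:r.snapshot(n) for n in("top","scene")}
pickle.dump(d,open("d.pkl","wb"))
for n in d:
    cv2.imwrite(f"pics/{n}0.png",cv2.resize(d[n]["img"],(800,600),interpolation=cv2.INTER_CUBIC)); print(n,d[n]["mtx"],d[n]["dist_coeffs"],d[n]["world_from_camera"])
E
```

```text
pics
{'t': 0.0, 'joint_pos': array([ 1.18131294,  0.60015803, -0.00252706,  1.60012555,  0.00182373,
        0.94290189, -0.07978687]), 'dq': array([ 0.00204613,  0.00038134,  0.00121695,  0.00097691,  0.00050093,
       -0.0009426 ,  0.00108599]), 'joint_torque': array([-8.60061737e-04, -7.76464033e+01,  1.56406760e+00, -2.58002347e+01,
        1.21768814e-02,  8.97282473e-03,  1.96698704e-05]), 'eef_pos': array([ 0.22291201, -0.68938559,  0.23039497]), 'eef_rot': array([-7.67715605e-04,  9.87789786e-01,  1.55790580e-01, -2.08948190e-04]), 'wrist_force': array([ 0.13088167, -0.1789314 ,  0.03578236]), 'moment': array([ 0.04801228, -0.03072332, -0.01115552]), 'finger_force': 0.0, 'gripper_width': 0.08564341396049287}
top [[386.21545011   0.         256.39122258]
 [  0.         386.21545011 184.58351823]
 [  0.           0.           1.        ]] [0.01443502 0.         0.         0.         0.        ] [[-0.02826825 -0.98696834  0.15841212  0.40642669]
 [-0.99959228  0.02727309 -0.00845294 -0.05283927]
 [ 0.00402239 -0.15858648 -0.9873369   1.05720878]
 [ 0.          0.          0.          1.        ]]
scene [[482.36362423   0.         257.00079551]
 [  0.         482.36362423 205.20739185]
 [  0.           0.           1.        ]] [0.06608863 0.         0.         0.         0.        ] [[-0.57128744 -0.60066536  0.55931367 -0.27400771]
 [-0.82048963  0.40079772 -0.40762478  0.5848089 ]
 [ 0.02067444 -0.69178198 -0.7218104   1.15082833]
 [ 0.          0.          0.          1.        ]]
```

View pics/top0.png

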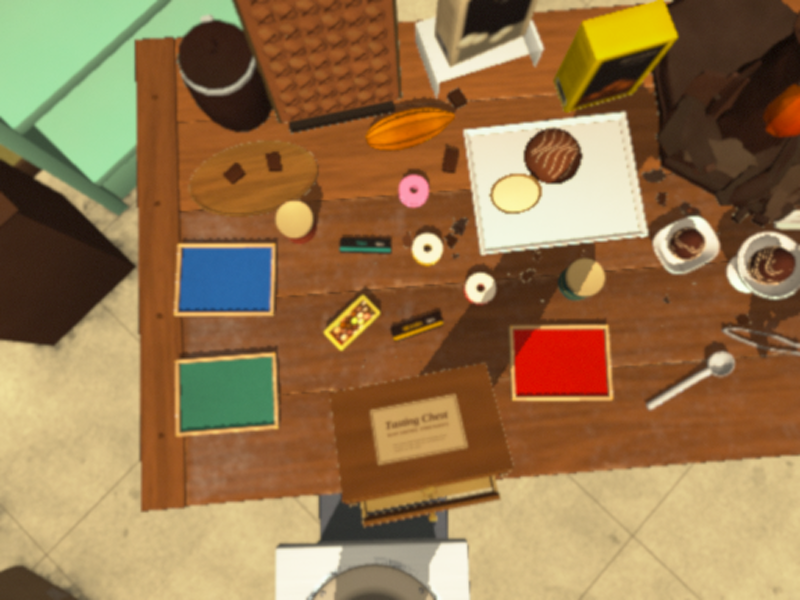

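View pics/scene0.png

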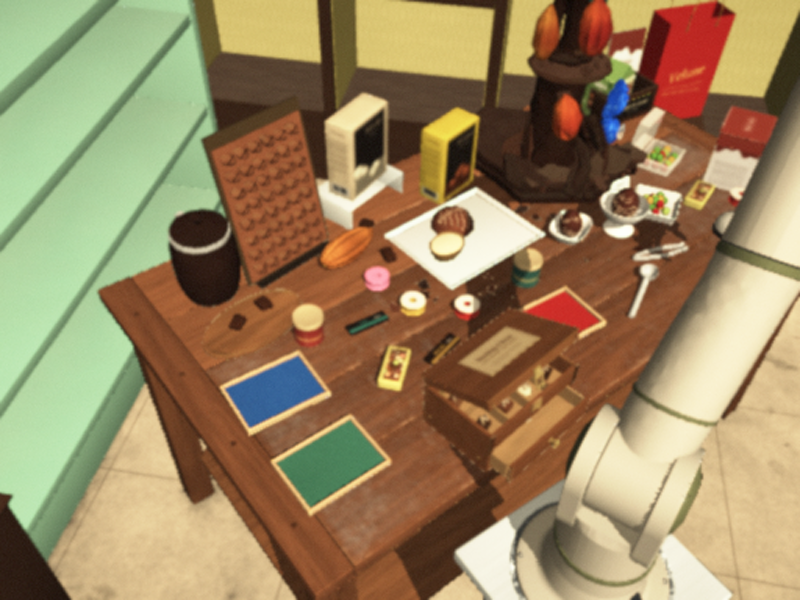

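The two pictures (800x600) show the following.
- **Top view trays:** blue (226,279), green (227,393), red (561,362).
- **Top view stock:** teal bar (365,244), orange bar (417,325), wafer pack (352,322), yellow spool (428,248), red spool (480,288).
- **Top view tins:** red (295,220) and green (583,278). The chest sits near the base at (420,435).
- **Spool candidates:** pink (413,190), yellow (428,248), red (480,288). Pink is the decoy.
- **Wafer candidates:** the centre pack, and a small pack among the display goods at scene (700,192). The centre one is with the stock.

```bash
cat > h.py <<'E'
import cv2,numpy as np
def ray(c,uv,T=None):
    p=cv2.undistortPoints(np.float64(uv).reshape(-1,1,2),c["mtx"],np.float64(c["dist_coeffs"])).reshape(-1,2)
    T=c["world_from_camera"] if T is None else T
    return T[:3,3],np.c_[p,np.ones(len(p))]@T[:3,:3].T
def plane(c,uv,z,T=None):
    o,d=ray(c,uv,T); return o+d*((z-o[2])/d[:,2])[:,None]
def hull(mask,seed,rad=45):
    m=np.zeros_like(mask); cv2.circle(m,tuple(int(v) for v in seed),rad,255,-1)
    cs,_=cv2.findContours(mask&m,cv2.RETR_EXTERNAL,cv2.CHAIN_APPROX_NONE)
    return max(cs,key=cv2.contourArea).reshape(-1,2)
def rect(c,con,z,T=None):
    P=plane(c,con,z,T)[:,:2]
    (x,y),(w,h),a=cv2.minAreaRect((P*1000).astype(np.float32))
    b=cv2.boxPoints(((x,y),(w,h),a)); e=b[1]-b[0]; f=b[2]-b[1]; L=e if e@e>f@f else f
    return np.round([x/1000,y/1000,max(w,h),min(w,h),np.degrees(np.arctan2(L[1],L[0]))%180],3)
def depthpt(c,uv):
    o,d=ray(c,[uv]); u,v=map(int,uv); return o+d[0]*c["depth"][v,u]
E
python3 - <<'E'
import pickle,cv2,numpy as np
from h import *
d=pickle.load(open("d.pkl","rb")); k=.64
c=d["top"]; hsv=cv2.cvtColor(c["img"],cv2.COLOR_BGR2HSV)
def rg(lo,hi): return cv2.inRange(hsv,lo,hi)
S=dict(blue=((226,279),rg((100,120,60),(125,255,255)),.006),green=((227,393),rg((60,80,40),(90,255,255)),.006),red=((561,362),rg((0,200,120),(4,255,255))|rg((176,200,120),(180,255,255)),.006),
 wafer=((352,322),rg((20,100,150),(35,255,255)),.022),teal=((365,244),rg((0,0,0),(180,255,45))|rg((70,80,40),(95,255,255)),.009),orange=((417,325),rg((0,0,0),(180,255,45)),.009),
 yspool=((428,248),rg((0,0,170),(180,110,255)),.022),rspool=((480,288),rg((0,0,170),(180,110,255)),.022),redtin=((295,220),rg((10,40,150),(30,160,255)),.064),greentin=((583,278),rg((10,40,120),(30,160,255)),.064))
for n,(s,m,z) in S.items():
    s=np.array(s)*k
    try: print(n,rect(c,hull(m,s,20 if z in(.009,.022,.064) else 50),z),"depthpt",depthpt(c,s).round(3))
    except Exception as e: print(n,e)
# chest/other heights
D=c["depth"]; vv,uu=np.mgrid[0:384:2,0:512:2]; uv=np.c_[uu.ravel(),vv.ravel()]
o,dd=ray(c,uv); P=o+dd*D[vv.ravel(),uu.ravel()][:,None]
for n,(x0,y0,x1,y1) in dict(chest=(330,365,510,520),block=(240,0,400,120),whitebox=(420,0,540,90),ybox=(560,0,680,110),drum=(180,20,270,130),tray=(465,115,645,250),pod=(365,105,455,150)).items():
    q=(uv[:,0]>x0*k)&(uv[:,0]<x1*k)&(uv[:,1]>y0*k)&(uv[:,1]<y1*k)&(P[:,2]>.02)
    print(n,P[q].min(0).round(2),P[q].max(0).round(2))
im=c["img"][110:225,195:325]; cv2.imwrite("pics/crop1.png",cv2.resize(im,None,fx=6,fy=5,interpolation=cv2.INTER_CUBIC) if 0 else cv2.resize(im,None,fx=5,fy=5,interpolation=cv2.INTER_CUBIC))
E
```

```text
blue [  0.601   0.248 154.099 109.271  88.395] depthpt [0.601 0.246 0.005]
green [  0.402   0.242 153.822 110.42   92.611] depthpt [0.402 0.241 0.005]
red [  0.44   -0.333 155.469 110.099  88.455] depthpt [ 0.439 -0.336  0.006]
wafer [5.16000e-01 2.50000e-02 9.72970e+01 4.84330e+01 1.32169e+02] depthpt [0.516 0.023 0.025]
teal [ 0.655 -0.    86.116 19.944 88.439] depthpt [ 0.657 -0.001  0.008]
orange [ 5.0500e-01 -5.1000e-02  1.0880e+01  5.4510e+00  8.8402e+01] depthpt [ 0.509 -0.088  0.011]
yspool [ 0.645 -0.11  53.049 51.299 42.683] depthpt [ 0.646 -0.113  0.008]
rspool [  0.571  -0.198  49.879  46.285 177.402] depthpt [ 0.573 -0.203 -0.003]
redtin [6.92000e-01 1.18000e-01 6.32630e+01 6.09380e+01 1.79701e+02] depthpt [0.689 0.115 0.06 ]
greentin [  0.578  -0.372  63.377  62.643 114.693] depthpt [ 0.576 -0.368  0.059]
chest [ 0.19 -0.21  0.02] [0.43 0.05 1.06]
block [ 0.41 -0.07  0.02] [0.98 0.2  1.06]
whitebox [ 0.41 -0.33  0.02] [ 1.06 -0.05  1.06]
ybox [ 0.41 -0.58  0.02] [ 1.09 -0.05  1.06]
drum [ 0.41 -0.05  0.02] [0.98 0.29 1.06]
tray [ 0.41 -0.39  0.02] [ 0.86 -0.05  1.06]
pod [ 0.41 -0.17  0.02] [ 0.91 -0.01  1.06]
```

View pics/crop1.png

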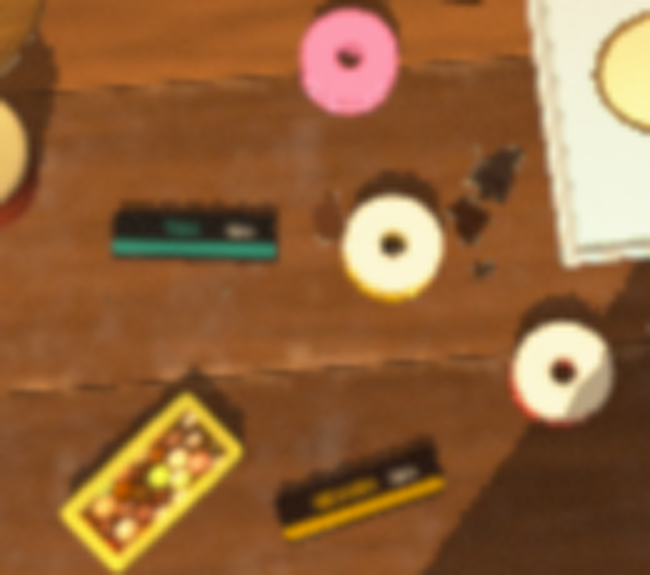

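The crop confirms the items: yellow spool (392,243), red spool (562,370), pink spool not wanted (350,60), teal bar (195,233), orange bar (361,491), wafer pack (152,482). Next I refine the centres and get the obstacle heights.

```bash
python3 - <<'E'
import pickle,cv2,numpy as np
from h import *
d=pickle.load(open("d.pkl","rb")); c=d["top"]
f=lambda p:(np.array(p)+.5)/5-.5+[195,110]
for n,q,z in [("yel",[(392,243)],.022),("red",[(562,370)],.022),("teal",[(113,212),(276,206),(277,258),(113,256)],.009),("orange",[(275,495),(433,445),(445,485),(290,538)],.009),("wafer",[(187,393),(243,450),(119,571),(62,515)],.022)]:
    P=plane(c,f(q),z)[:,:2]; print(n,P.mean(0).round(4), [np.linalg.norm(P[i]-P[i-1]).round(4) for i in range(len(P))], np.degrees(np.arctan2(*(P[1]-P[0])[::-1])).round(1) if len(P)>1 else "")
for n in d:
    c=d[n]; D=c["depth"]; vv,uu=np.mgrid[0:384,0:512]; uv=np.c_[uu.ravel(),vv.ravel()].astype(float)
    o,dd=ray(c,uv); P=(o+dd*D.ravel()[:,None])[D.ravel()>0]
    def box(m,x0,x1,y0,y1):
        q=P[(P[:,0]>x0)&(P[:,0]<x1)&(P[:,1]>y0)&(P[:,1]<y1)&(P[:,2]>.03)&(P[:,2]<.6)]
        if len(q): print(n,m,q.min(0).round(3),np.percentile(q,98,0).round(3),q.max(0).round(3))
    box("chest",.2,.48,-.25,.1); box("back",.72,1.1,-.4,.4); box("right",.3,1,-.8,-.41)
E
```

```text
yel [ 0.6446 -0.1094] [np.float64(0.0)] 
red [ 0.5714 -0.1992] [np.float64(0.0)] 
teal [ 6.563e-01 -6.000e-04] [np.float64(0.0251), np.float64(0.0908), np.float64(0.0297), np.float64(0.091)] -89.4
orange [ 0.51   -0.0883] [np.float64(0.0248), np.float64(0.0906), np.float64(0.0228), np.float64(0.0892)] -74.0
wafer [0.5166 0.0238] [np.float64(0.0937), np.float64(0.0436), np.float64(0.0925), np.float64(0.0431)] -137.1
top chest [ 0.2   -0.213  0.03 ] [0.421 0.037 0.188] [0.437 0.052 0.192]
top back [ 0.72 -0.4   0.03] [1.016 0.259 0.263] [1.059 0.287 0.289]
top right [ 0.533 -0.763  0.03 ] [ 0.99  -0.422  0.237] [ 1.   -0.41  0.3 ]
scene chest [ 0.2   -0.213  0.03 ] [0.41  0.046 0.185] [0.434 0.053 0.191]
scene back [ 0.72 -0.4   0.03] [1.024 0.279 0.332] [1.077 0.292 0.344]
scene right [ 0.526 -0.8    0.03 ] [ 0.97  -0.429  0.429] [ 0.999 -0.41   0.45 ]
```

step_arm:
  rows:
    - [0,0,-0.18,0,0,0,8.5]
    - [0,0,-0.18,0,0,0,8.5]
    - [0,0,-0.18,0,0,0,8.5]
    - [0,0,-0.18,0,0,0,8.5]
    - [0,0,-0.18,0,0,0,8.5]
    - [0,0,-0.18,0,0,0,8.5]
    - [0,0,-0.18,0,0,0,8.5]
  newtons: 25

```text
t: 0.98
eef_pos: [0.2229, -0.6896, 0.2308]
eef_rot: [-0.0, 0.704, 0.71, 0.0]
wrist_force: [0.0, 0.2, -0.8]
gripper_width: 0.0848
finger_force: 0.0
```

step_arm:
  rows:
    - [0,0,0,4,3,0,8.5]
    - [0,0,0,4,3,0,8.5]
    - [0,0,0,4,3,0,8.5]
    - [0,0,0,4,3,0,8.5]
    - [0,0,0,4,3,0,8.5]
    - [0,0,0,4,3,0,8.5]
    - [0,0,0,4,3,1,8.5]
    - [0,0,0,4,3,1,8.5]

```text
t: 1.98
eef_pos: [0.4631, -0.3681, 0.211]
eef_rot: [0.0, 0.707, 0.708, -0.0]
wrist_force: [0.8, 0.2, -0.2]
gripper_width: 0.0848
finger_force: 0.0
```

step_arm:
  rows:
    - [0,0,0,4,3,2,8.5]
    - [0,0,0,4,3,2,8.5]
    - [0,0,0,4,3,2,8.5]
    - [0,0,0,4,2,2,8.5]
    - [0,0,0,1,0,0,8.5]
    - [0,0,0,0,0,0,8.5]

```text
t: 2.72
eef_pos: [0.5718, -0.1987, 0.1311]
eef_rot: [-0.0, 0.706, 0.708, -0.0]
wrist_force: [0.3, 0.5, 0.3]
gripper_width: 0.085
finger_force: 0.0
```

```bash
cat >> h.py <<'E'
from scipy.spatial.transform import Rotation as Ro
def wrist(r):
    s=r.observe(); c=r.snapshot("wrist"); T=np.eye(4); T[:3,3]=s["eef_pos"]; T[:3,:3]=Ro.from_quat(s["eef_rot"],scalar_first=True).as_matrix()
    return s,c,T@c["tool_from_camera"]
E
python3 - <<'E'
from workcell import r
from h import *
s,c,T=wrist(r); print(T.round(3))
cv2.imwrite("pics/w1.png",c["img"])
hsv=cv2.cvtColor(c["img"],cv2.COLOR_BGR2HSV)
m=cv2.inRange(hsv,(10,0,70),(35,110,255))
cs,_=cv2.findContours(m,cv2.RETR_EXTERNAL,cv2.CHAIN_APPROX_NONE)
for k in sorted(cs,key=cv2.contourArea)[-4:]:
    print(cv2.boundingRect(k),rect(c,k.reshape(-1,2),.022,T))
E
```

```text
[[ 1.     0.003  0.     0.572]
 [ 0.003 -0.951 -0.311 -0.12 ]
 [-0.001  0.311 -0.951  0.274]
 [ 0.     0.     0.     1.   ]]
(223, 158, 60, 57) [ 0.572 -0.2   51.78  51.3    0.188]
(313, 43, 67, 70) [ 0.646 -0.11  52.853 51.833  0.936]
(399, 224, 70, 79) [ 0.749 -0.28  87.356 69.078 89.153]
(319, 174, 193, 183) [  0.736  -0.288 195.314 193.76   95.449]
```

View pics/w1.png

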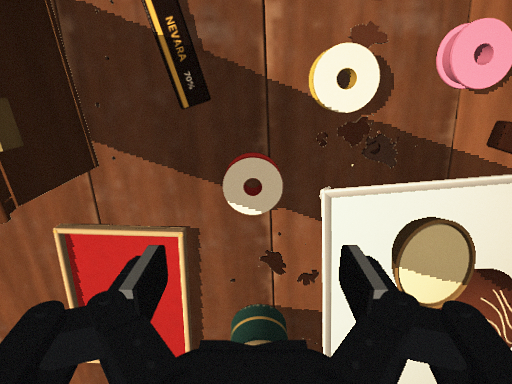

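step_arm:
  rows:
    - [0,0,0,-0.1,0,1,6.5]
    - [0,0,0,0,0,2,6.5]
    - [0,0,0,0,0,3,6.5]
    - [0,0,0,0,0,3,6.5]
    - [0,0,0,0,0,2,6.5]
    - [0,0,0,0,0,1.8,6.5]
    - [0,0,0,0,0,0,6.5]

```text
t: 3.65
eef_pos: [0.5712, -0.2007, 0.002]
eef_rot: [-0.001, 0.707, 0.708, -0.001]
wrist_force: [-0.1, 0.2, 0.6]
gripper_width: 0.0653
finger_force: 0.0
```

step_arm:
  rows:
    - [0,0,0,0,0,0,4.5]
    - [0,0,0,0,0,0,4.5]
    - [0,0,0,0,0,0,4.5]
    - [0,0,0,0,0,0,4.5]

```text
t: 4.15
eef_pos: [0.5724, -0.2003, 0.0038]
eef_rot: [0.0, 0.706, 0.708, 0.0]
wrist_force: [-0.5, -0.0, 4.0]
gripper_width: 0.0513
finger_force: 26.5
```

step_arm:
  rows:
    - [0,0,0,0,0,-2,4.5]
    - [0,0,0,0,0,-4,4.5]
    - [0,0,0,1,0,-4,4.5]
    - [0,0,0,4,0.5,0,4.5]
    - [0,0,0,6,0.5,0,4.5]
    - [0,0,0,6,0.5,0,4.5]
    - [0,0,0,6,0.5,0,4.5]
    - [0,0,0,6,0.5,0,4.5]

```text
t: 5.15
eef_pos: [0.5965, 0.0918, 0.1034]
eef_rot: [0.0, 0.706, 0.708, 0.0]
wrist_force: [1.8, -0.2, -0.0]
gripper_width: 0.0507
finger_force: 26.4
```

step_arm:
  rows:
    - [0,0,0,6,0.4,0,4.5]
    - [0,0,0,6,0,0,4.5]
    - [0,0,0,5,0,0,4.5]
    - [0,0,0,2.8,0,1,4.5]
    - [0,0,0,0,0,2,4.5]
    - [0,0,0,0,0,3,4.5]
    - [0,0,0,0,0,2,4.5]
    - [0,0,0,0,0,0,4.5]

```text
t: 6.15
eef_pos: [0.5992, 0.2863, 0.0214]
eef_rot: [-0.0, 0.707, 0.708, -0.002]
wrist_force: [0.1, 0.3, -0.5]
gripper_width: 0.051
finger_force: 26.4
```

step_arm:
  rows:
    - [0,0,0,0,0,0.7,4.5]
    - [0,0,0,0,0,0.5,4.5]
    - [0,0,0,0,0,0,4.5]
    - [0,0,0,0,0,0,6.5]
    - [0,0,0,0,0,0,6.5]
    - [0,0,0,0,0,0,6.5]

```text
t: 6.9
eef_pos: [0.6002, 0.288, 0.0115]
eef_rot: [0.0, 0.706, 0.708, 0.0]
wrist_force: [-0.4, 0.2, -0.1]
gripper_width: 0.0651
finger_force: 0.0
```

step_arm:
  rows:
    - [0,0,0,0,0,-2,6.5]
    - [0,0,0,0,0,-4,6.5]
    - [0,0,0,0,0,-3,6.5]
    - [0,0,0,-3,0,0,6.5]
    - [0,0,0,-6,0,0,6.5]
    - [0,0,0,-6,0.5,0,6.5]
    - [0,0,0,-6,0.5,0,6.5]
    - [0,0,0,-6,0.5,0,6.5]

```text
t: 7.9
eef_pos: [0.6161, 0.0161, 0.1029]
eef_rot: [0.001, 0.706, 0.708, 0.001]
wrist_force: [0.5, 0.2, -0.8]
gripper_width: 0.0648
finger_force: 0.0
```

step_arm:
  rows:
    - [0,0,0,-6,1,0,6.5]
    - [0,0,0,-4,1,0,6.5]
    - [0,0,0,-2.6,1,0,6.5]
    - [0,0,0,0,0,0,6.5]

```text
t: 8.4
eef_pos: [0.6465, -0.1113, 0.1025]
eef_rot: [0.001, 0.708, 0.706, 0.0]
wrist_force: [-0.6, -0.6, 0.2]
gripper_width: 0.0649
finger_force: 0.0
```

step_arm:
  rows:
    - [0,0,0,0.1,0,2,6.5]
    - [0,0,0,0,0,3,6.5]
    - [0,0,0,0,0,3,6.5]
    - [0,0,0,0,0,1.7,6.5]
    - [0,0,0,0,0,0,6.5]
    - [0,0,0,0,0,0,4.5]
    - [0,0,0,0,0,0,4.5]
    - [0,0,0,0,0,0,4.5]

```text
t: 9.4
eef_pos: [0.6463, -0.1072, 0.0051]
eef_rot: [0.0, 0.707, 0.708, 0.0]
wrist_force: [-0.4, -0.3, -0.1]
gripper_width: 0.0512
finger_force: 26.1
```

step_arm:
  rows:
    - [0,0,0,0,0,-2,4.5]
    - [0,0,0,0,0,-4,4.5]
    - [0,0,0,1,0,-4,4.5]
    - [0,0,0,3,-1,0,4.5]
    - [0,0,0,6,-1,0,4.5]
    - [0,0,0,6,-1,0,4.5]
    - [0,0,0,6,-1,0,4.5]
    - [0,0,0,5,-0.5,0,4.5]

```text
t: 10.4
eef_pos: [0.5999, 0.1656, 0.106]
eef_rot: [0.0, 0.706, 0.708, 0.001]
wrist_force: [0.5, -0.4, -0.6]
gripper_width: 0.0511
finger_force: 26.3
```

step_arm:
  rows:
    - [0,0,0,4,0,0,4.5]
    - [0,0,0,0.8,0,1,4.5]
    - [0,0,0,0,0,2,4.5]
    - [0,0,0,0,0,3,4.5]
    - [0,0,0,0,0,2,4.5]
    - [0,0,0,0,0,0,4.5]

```text
t: 11.15
eef_pos: [0.5993, 0.2093, 0.0224]
eef_rot: [-0.0, 0.707, 0.707, -0.002]
wrist_force: [0.2, -1.2, 0.1]
gripper_width: 0.0511
finger_force: 26.3
```

step_arm:
  rows:
    - [0,0,0,0,0,0.7,4.5]
    - [0,0,0,0,0,0.5,4.5]
    - [0,0,0,0,0,0,4.5]
    - [0,0,0,0,0,0,6.5]
    - [0,0,0,0,0,0,6.5]
    - [0,0,0,0,0,0,6.5]

```text
t: 11.9
eef_pos: [0.6004, 0.211, 0.0125]
eef_rot: [0.0, 0.706, 0.708, 0.0]
wrist_force: [0.2, 0.3, -0.1]
gripper_width: 0.065
finger_force: 0.0
```

step_arm:
  rows:
    - [0,0,0,0,0,-2,6.5]
    - [0,0,0,0,0,-4,6.5]
    - [0,0,0,0,0,-4,6.5]
    - [0,0,0,-3,1,0,6.5]
    - [0,0,0,-6,1.5,0,6.5]
    - [0,0,0,-6,1.5,0,6.5]
    - [0,0,0,-4,1,0,6.5]
    - [0,0,0,-2,0.7,0,6.5]

```text
t: 12.9
eef_pos: [0.6582, -0.002, 0.1135]
eef_rot: [0.001, 0.708, 0.707, 0.0]
wrist_force: [-1.1, 0.3, 0.2]
gripper_width: 0.0652
finger_force: 0.0
```

```bash
python3 - <<'E'
from workcell import r
from h import *
s,c,T=wrist(r); print(s["eef_pos"].round(4))
hsv=cv2.cvtColor(c["img"],cv2.COLOR_BGR2HSV)
t=r.snapshot("top"); a=cv2.resize(t["img"][130:300,100:230],(390,510)); 
cv2.imwrite("pics/w2.png",np.hstack([cv2.resize(c["img"],(400,300)),cv2.resize(a,(229,300))]))
np.save("w2.npy",c["img"])
m=cv2.inRange(hsv,(75,90,40),(95,255,255)); cs,_=cv2.findContours(m,cv2.RETR_EXTERNAL,cv2.CHAIN_APPROX_NONE)
for k in sorted(cs,key=cv2.contourArea)[-3:]: print("teal",cv2.boundingRect(k),rect(c,k.reshape(-1,2),.009,T))
m=cv2.morphologyEx(cv2.inRange(hsv,(0,0,0),(180,255,48))|m,cv2.MORPH_OPEN,np.ones((5,5))); cs,_=cv2.findContours(m,cv2.RETR_EXTERNAL,cv2.CHAIN_APPROX_NONE)
for k in sorted(cs,key=cv2.contourArea)[-5:]: print("dark",cv2.boundingRect(k),rect(c,k.reshape(-1,2),.009,T))
E
```

```text
[ 0.6582 -0.002   0.1135]
teal (252, 168, 8, 5) [0.661 0.013 5.885 3.48  0.273]
teal (251, 181, 8, 6) [6.61000e-01 1.00000e-03 5.96900e+00 4.46800e+00 1.79892e+02]
teal (237, 131, 11, 101) [6.4900e-01 1.0000e-03 8.9629e+01 5.0380e+00 8.6687e+01]
dark (154, 251, 9, 12) [ 5.7100e-01 -7.0000e-02  1.2530e+01  7.4810e+00  8.3734e+01]
dark (237, 131, 33, 102) [ 0.658  0.    90.956 25.168 86.787]
dark (0, 226, 512, 158) [ 6.63000e-01 -1.42000e-01  5.98630e+02  2.03643e+02  1.79777e+02]
```

View pics/w2.png

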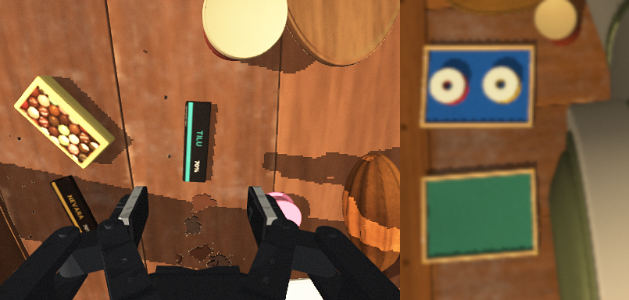

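Both spools lie flat in the blue tray (right inset). The teal bar is at (197,140) in the left view and the fingers straddle it.

step_arm:
  rows:
    - [0,0,0.055,0.2,0,2,4.5]
    - [0,0,0,0,0,3,4.5]
    - [0,0,0,0,0,3,4.5]
    - [0,0,0,0,0,1.8,4.5]
    - [0,0,0,0,0,1,4.5]
    - [0,0,0,0,0,0,4.5]

```text
t: 13.75
eef_pos: [0.6576, 0.0038, 0.0041]
eef_rot: [-0.0, 0.725, 0.688, -0.0]
wrist_force: [0.2, 0.0, 0.5]
gripper_width: 0.0451
finger_force: 0.0
```

step_arm:
  rows:
    - [0,0,0,0,0,0,2]
    - [0,0,0,0,0,0,2]
    - [0,0,0,0,0,0,2]
    - [0,0,0,0,0,0,2]

```text
t: 14.25
eef_pos: [0.6583, 0.0031, 0.0052]
eef_rot: [0.0, 0.726, 0.688, 0.001]
wrist_force: [-1.2, 0.3, 7.3]
gripper_width: 0.0256
finger_force: 25.3
```

step_arm:
  rows:
    - [0,0,0,0,0,-2,2]
    - [0,0,0,0,0,-4,2]
    - [0,0,-0.18,0,0,-4,2]
    - [0,0,-0.18,0,0,0,2]
    - [0,0,-0.18,0,0,0,2]
    - [0,0,-0.18,0,0,0,2]
    - [0,0,-0.18,0,0,0,2]
    - [0,0,-0.18,0,0,0,2]

```text
t: 15.25
eef_pos: [0.6577, 0.0025, 0.1055]
eef_rot: [0.0, 0.266, 0.964, -0.0]
wrist_force: [-0.9, 0.9, -0.8]
gripper_width: 0.0262
finger_force: 24.7
```

step_arm:
  rows:
    - [0,0,-0.18,0,0,0,2]
    - [0,0,-0.18,0,0,0,2]
    - [0,0,-0.18,0,0,0,2]
    - [0,0,0,2,2,0,2]
    - [0,0,0,3.6,4,0,2]
    - [0,0,0,4,4.4,0,2]
    - [0,0,0,4,4.4,0,2]
    - [0,0,0,4,4.4,0,2]

```text
t: 16.25
eef_pos: [0.4816, 0.1965, 0.1054]
eef_rot: [0.001, 0.002, 1.0, -0.0]
wrist_force: [1.0, 2.1, -0.4]
gripper_width: 0.0258
finger_force: 24.7
```

step_arm:
  rows:
    - [0,0,0,4,4.4,0,2]
    - [0,0,0,3,3,0,2]
    - [0,0,0,1,1.3,0,2]
    - [0,0,0,0,0,2,2]
    - [0,0,0,0,0,3,2]
    - [0,0,0,0,0,2,2]
    - [0,0,0,0,0,0,2]

```text
t: 17.12
eef_pos: [0.4032, 0.2821, 0.0337]
eef_rot: [-0.0, 0.002, 1.0, -0.001]
wrist_force: [-0.7, -0.4, -0.0]
gripper_width: 0.0259
finger_force: 24.7
```

step_arm:
  rows:
    - [0,0,0,0,0,1,2]
    - [0,0,0,0,0,0.8,2]
    - [0,0,0,0,0,0.5,2]
    - [0,0,0,0,0,0,2]
    - [0,0,0,0,0,0,4.5]
    - [0,0,0,0,0,0,4.5]
    - [0,0,0,0,0,0,4.5]

```text
t: 18.0
eef_pos: [0.4028, 0.283, 0.0114]
eef_rot: [0.0, 0.002, 1.0, 0.0]
wrist_force: [-0.2, 0.8, -0.7]
gripper_width: 0.045
finger_force: 0.0
```

step_arm:
  rows:
    - [0,0,0,0,0,-2,4.5]
    - [0,0,0,0,0,-4,4.5]
    - [0,0,0,0,0,-4,4.5]
    - [0,0,0,-3,0,-2,4.5]
    - [0,0,0,-4,-2,-2,4.5]
    - [0,0,0,-3.8,-4,0,4.5]
    - [0,0,0,0,-6,0,4.5]
    - [0,0,0,0,-6,0,4.5]

```text
t: 19.0
eef_pos: [0.5101, 0.1008, 0.1511]
eef_rot: [-0.0, 0.002, 1.0, 0.0]
wrist_force: [1.5, -0.3, 0.2]
gripper_width: 0.0449
finger_force: 0.0
```

step_arm:
  rows:
    - [0,0,0,0,-6,0,4.5]
    - [0,0,0,0,-6,0,4.5]
    - [0,0,0.18,0,-5,0,4.5]
    - [0,0,0.18,0,0,0,4.5]
    - [0,0,0.18,0,0,0,4.5]
    - [0,0,0.18,0,0,0,4.5]
    - [0,0,0.18,0,0,0,4.5]
    - [0,0,0.18,0,0,0,4.5]

```text
t: 20.0
eef_pos: [0.5092, -0.0675, 0.1513]
eef_rot: [-0.0, 0.518, 0.855, -0.0]
wrist_force: [-0.6, 0.0, -0.3]
gripper_width: 0.0452
finger_force: 0.0
```

step_arm:
  rows:
    - [0,0,0.18,0,0,0,4.5]
    - [0,0,0,0,0,0,4.5]

```text
t: 20.25
eef_pos: [0.5093, -0.0672, 0.1514]
eef_rot: [0.0, 0.59, 0.807, -0.0]
wrist_force: [-0.7, 0.4, -0.2]
gripper_width: 0.0453
finger_force: 0.0
```

```bash
python3 - <<'E'
from workcell import r
from h import *
s,c,T=wrist(r); print(s["eef_pos"].round(4),s["eef_rot"].round(3))
t=r.snapshot("top"); a=t["img"][130:300,100:230]; sc=r.snapshot("scene")["img"]
cv2.imwrite("pics/w3.png",np.hstack([cv2.resize(c["img"],(320,240)),cv2.resize(a,(184,240)),cv2.resize(sc,(320,240))[:, :296]]))
np.save("w3.npy",c["img"])
hsv=cv2.cvtColor(c["img"],cv2.COLOR_BGR2HSV)
m=cv2.inRange(hsv,(15,130,90),(35,255,255)); cs,_=cv2.findContours(m,cv2.RETR_EXTERNAL,cv2.CHAIN_APPROX_NONE)
for k in sorted(cs,key=cv2.contourArea)[-3:]: print("or",cv2.boundingRect(k),rect(c,k.reshape(-1,2),.009,T))
m=cv2.morphologyEx(cv2.inRange(hsv,(0,0,0),(180,255,35)),cv2.MORPH_OPEN,np.ones((5,5))); cs,_=cv2.findContours(m,cv2.RETR_EXTERNAL,cv2.CHAIN_APPROX_NONE)
for k in sorted(cs,key=cv2.contourArea)[-5:]: print("dark",cv2.boundingRect(k),rect(c,k.reshape(-1,2),.009,T))
E
```

```text
[ 0.5093 -0.0672  0.1514] [ 0.     0.59   0.807 -0.   ]
or (355, 359, 30, 25) [ 0.726 -0.269 34.376 31.24  59.17 ]
or (235, 148, 7, 87) [ 5.02000e-01 -9.00000e-02  9.03940e+01  5.78400e+00  1.06986e+02]
or (108, 29, 18, 56) [ 3.63000e-01 -2.00000e-03  4.61810e+01  1.51410e+01  1.00202e+02]
dark (155, 377, 12, 7) [ 0.48  -0.364 15.786 10.695 19.13 ]
dark (320, 373, 15, 8) [ 0.681 -0.293 21.831 10.234  1.771]
dark (300, 369, 19, 8) [ 0.657 -0.292 24.835 11.425  9.824]
dark (336, 373, 19, 11) [ 0.705 -0.288 25.36  17.665 16.092]
dark (197, 247, 13, 53) [  0.492  -0.191  67.377  13.117 104.123]
```

View pics/w3.png

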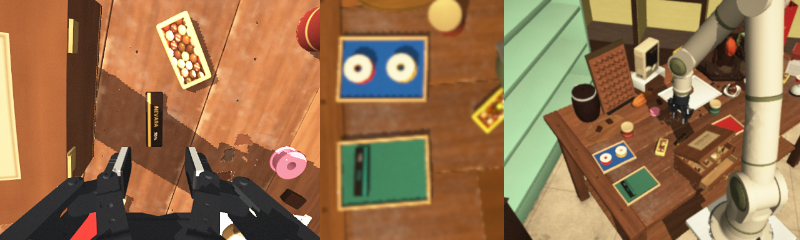

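The teal bar lies flat in the green tray. The orange bar is at (153,119) in the left panel, stripe towards the chest. The arm stands well clear above the chest in the right panel.

step_arm:
  rows:
    - [0,0,0,-2,-0.5,2,4.5]
    - [0,0,0,0,0,3,4.5]
    - [0,0,0,0,0,3,4.5]
    - [0,0,0,0,0,3,4.5]
    - [0,0,0,0,0,2.2,4.5]
    - [0,0,0,0,0,1.5,4.5]
    - [0,0,0,0,0,0,4.5]

```text
t: 21.28
eef_pos: [0.5102, -0.0878, 0.0034]
eef_rot: [-0.001, 0.59, 0.807, -0.0]
wrist_force: [-0.3, 0.1, -0.5]
gripper_width: 0.0451
finger_force: 0.0
```

step_arm:
  rows:
    - [0,0,0,0,0,0,2]
    - [0,0,0,0,0,0,2]
    - [0,0,0,0,0,0,2]
    - [0,0,0,0,0,0,2]
    - [0,0,0,0,0,0,2]

```text
t: 21.9
eef_pos: [0.5111, -0.0881, 0.0049]
eef_rot: [0.001, 0.591, 0.807, 0.0]
wrist_force: [-0.6, -0.3, 7.5]
gripper_width: 0.026
finger_force: 25.3
```

step_arm:
  rows:
    - [0,0,0,0,0,-2,2]
    - [0,0,0,0,0,-4,2]
    - [0,0,0,0,0,-4,2]
    - [0,0,0,0,0,-4,2]
    - [0,0,-0.18,0,0,0,2]
    - [0,0,-0.18,0,0,0,2]
    - [0,0,-0.18,0,0,0,2]
    - [0,0,-0.18,0,0,0,2]

```text
t: 22.9
eef_pos: [0.5105, -0.0881, 0.1445]
eef_rot: [0.0, 0.266, 0.964, -0.0]
wrist_force: [-0.7, -0.6, -0.2]
gripper_width: 0.0258
finger_force: 24.7
```

step_arm:
  rows:
    - [0,0,-0.18,0,0,0,2]
    - [0,0,-0.18,0,0,0,2]
    - [0,0,-0.18,0,0,0,2]
    - [0,0,0,0,0,0,2]

```text
t: 23.4
eef_pos: [0.5104, -0.0882, 0.1441]
eef_rot: [-0.0, 0.003, 1.0, 0.0]
wrist_force: [-0.1, 0.3, -1.1]
gripper_width: 0.0257
finger_force: 24.7
```

step_arm:
  rows:
    - [0,0,0,0,3,0,2]
    - [0,0,0,0,6,0,2]
    - [0,0,0,0,6,0,2]
    - [0,0,0,0,6,0,2]
    - [0,0,0,3,5,0,2]
    - [0,0,0,4,3,0,2]
    - [0,0,0,3.8,0,0,2]
    - [0,0,0,0,0,2,2]

```text
t: 24.4
eef_pos: [0.4017, 0.2029, 0.1252]
eef_rot: [0.001, 0.003, 1.0, -0.0]
wrist_force: [1.6, -0.3, -0.3]
gripper_width: 0.0259
finger_force: 24.8
```

step_arm:
  rows:
    - [0,0,0,0,0,4,2]
    - [0,0,0,0,0,4,2]
    - [0,0,0,0,0,1.5,2]
    - [0,0,0,0,0,1,2]
    - [0,0,0,0,0,0.8,2]
    - [0,0,0,0,0,0,2]

```text
t: 25.15
eef_pos: [0.4038, 0.2025, 0.0112]
eef_rot: [0.0, 0.003, 1.0, -0.0]
wrist_force: [0.1, -0.5, 0.9]
gripper_width: 0.026
finger_force: 26.0
```

step_arm:
  rows:
    - [0,0,0,0,0,0,4.5]
    - [0,0,0,0,0,0,4.5]
    - [0,0,0,0,0,0,4.5]

```text
t: 25.52
eef_pos: [0.404, 0.2024, 0.0115]
eef_rot: [0.0, 0.002, 1.0, 0.0]
wrist_force: [-0.9, -0.5, 0.3]
gripper_width: 0.0454
finger_force: 0.0
```

step_arm:
  rows:
    - [0,0,0,0,0,-2,4.5]
    - [0,0,0,0,0,-4,6.5]
    - [0,0,0,0,0,-4,6.5]
    - [0,0,0,-4,0,-4,6.5]
    - [0,0,0,-4,-3,0,6.5]
    - [0,0,0,-3.3,-5,0,6.5]
    - [0,0,0,0,-6,0,6.5]
    - [0,0,0,0,-3.8,0,6.5]

```text
t: 26.52
eef_pos: [0.5157, 0.0206, 0.1509]
eef_rot: [-0.001, 0.004, 1.0, -0.0]
wrist_force: [0.5, 0.0, -0.3]
gripper_width: 0.065
finger_force: 0.0
```

step_arm:
  rows:
    - [0,0,0.168,0,0,0,6.5]
    - [0,0,0.168,0,0,0,6.5]
    - [0,0,0.168,0,0,0,6.5]
    - [0,0,0.168,0,0,0,6.5]
    - [0,0,0.168,0,0,0,6.5]
    - [0,0,0,0,0,0,6.5]

```text
t: 27.28
eef_pos: [0.516, 0.024, 0.1515]
eef_rot: [0.0, 0.409, 0.913, -0.0]
wrist_force: [-0.7, -0.2, 0.2]
gripper_width: 0.0652
finger_force: 0.0
```

```bash
python3 - <<'E'
from workcell import r
from h import *
s,c,T=wrist(r); print(s["eef_pos"].round(4),s["eef_rot"].round(3),np.degrees(2*np.arctan2(s["eef_rot"][2],s["eef_rot"][1])))
t=r.snapshot("top"); a=t["img"][130:300,100:230]
cv2.imwrite("pics/w4.png",np.hstack([cv2.resize(c["img"],(400,300)),cv2.resize(a,(229,300))]))
hsv=cv2.cvtColor(c["img"],cv2.COLOR_BGR2HSV)
m=cv2.inRange(hsv,(18,60,150),(38,255,255)); cs,_=cv2.findContours(m,cv2.RETR_EXTERNAL,cv2.CHAIN_APPROX_NONE)
for k in sorted(cs,key=cv2.contourArea)[-3:]: print("wafer",cv2.boundingRect(k),rect(c,k.reshape(-1,2),.022,T),rect(c,k.reshape(-1,2),.011,T))
E
```

```text
[0.516  0.024  0.1515] [ 0.     0.409  0.913 -0.   ] 131.71386989241282
wafer (372, 0, 140, 173) [  0.596   0.203 126.18   89.66  179.031] [  0.601   0.207 131.28   93.284 179.031]
wafer (433, 208, 77, 68) [ 0.73   0.123 84.612 73.128  7.935] [ 0.741  0.124 88.032 76.084  7.936]
wafer (231, 126, 50, 100) [5.18000e-01 2.60000e-02 9.63400e+01 4.52100e+01 1.32203e+02] [5.20000e-01 2.30000e-02 1.00234e+02 4.70380e+01 1.32202e+02]
```

View pics/w4.png

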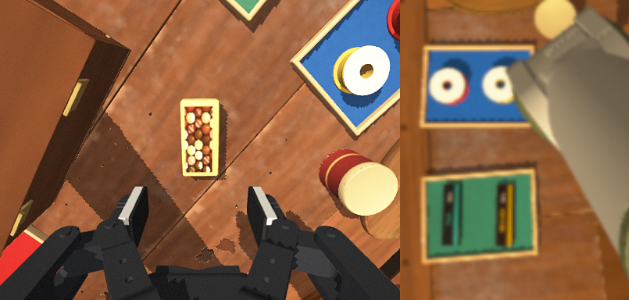

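Both bars lie flat and separate in the green tray, and the wafer pack at (199,137) is centred and aligned between the fingers.

step_arm:
  rows:
    - [0,0,0,0,0.3,2,6.5]
    - [0,0,0,0,0,4,6.5]
    - [0,0,0,0,0,4,6.5]
    - [0,0,0,0,0,3,6.5]
    - [0,0,0,0,0,1.8,6.5]
    - [0,0,0,0,0,0,6.5]

```text
t: 28.12
eef_pos: [0.5176, 0.0262, 0.002]
eef_rot: [-0.001, 0.408, 0.913, -0.001]
wrist_force: [-0.2, 0.7, -0.4]
gripper_width: 0.065
finger_force: 0.0
```

step_arm:
  rows:
    - [0,0,0,0,0,0,3.8]
    - [0,0,0,0,0,0,3.8]
    - [0,0,0,0,0,0,3.8]
    - [0,0,0,0,0,0,3.8]
    - [0,0,0,0,0,0,3.8]

```text
t: 28.75
eef_pos: [0.5187, 0.0258, 0.0039]
eef_rot: [0.001, 0.41, 0.912, 0.0]
wrist_force: [0.0, -0.4, 6.9]
gripper_width: 0.0456
finger_force: 26.8
```

step_arm:
  rows:
    - [0,0,0,0,0,-2,3.8]
    - [0,0,0,0,0,-4,3.8]
    - [0,0,0,0,0,-4,3.8]
    - [0,0,0,0,0,-4,3.8]
    - [0,0,0.185,0,0,0,3.8]
    - [0,0,0.185,0,0,0,3.8]
    - [0,0,0.185,0,0,0,3.8]
    - [0,0,0.185,0,0,0,3.8]

```text
t: 29.75
eef_pos: [0.5181, 0.0258, 0.1434]
eef_rot: [0.0, 0.714, 0.7, -0.0]
wrist_force: [0.1, -0.4, -0.8]
gripper_width: 0.046
finger_force: 26.0
```

step_arm:
  rows:
    - [0,0,0,0,2,0,3.8]
    - [0,0,0,-3,1.5,0,3.8]
    - [0,0,0,-6,0,0,3.8]
    - [0,0,0,-6,0,0,3.8]
    - [0,0,0,-6,0,0,3.8]
    - [0,0,0,-6,0,0,3.8]
    - [0,0,0,-5,0,0,3.8]
    - [0,0,0,0,0,0,3.8]

```text
t: 30.75
eef_pos: [0.5475, -0.2998, 0.1428]
eef_rot: [0.0, 0.714, 0.7, -0.001]
wrist_force: [-0.1, 1.8, -0.8]
gripper_width: 0.0454
finger_force: 26.0
```

step_arm:
  rows:
    - [0,0,0,-1.8,-3,0,3.8]
    - [0,0,0,-1.8,-4,0,3.8]
    - [0,0,0,0,-3.7,0,3.8]
    - [0,0,0,0,0,4,3.8]
    - [0,0,0,0,0,4,3.8]
    - [0,0,0,0,0,3,3.8]
    - [0,0,0,0,0,0,3.8]

```text
t: 31.62
eef_pos: [0.441, -0.3273, 0.0318]
eef_rot: [-0.002, 0.711, 0.703, -0.0]
wrist_force: [-0.0, 0.0, -0.4]
gripper_width: 0.0457
finger_force: 26.0
```

step_arm:
  rows:
    - [0,0,0,0,0,1.2,3.8]
    - [0,0,0,0,0,0.9,3.8]
    - [0,0,0,0,0,0,3.8]
    - [0,0,0,0,0,0,6]
    - [0,0,0,0,0,0,6]
    - [0,0,0,0,0,0,6]

```text
t: 32.38
eef_pos: [0.4419, -0.3292, 0.0126]
eef_rot: [0.0, 0.712, 0.702, 0.0]
wrist_force: [-0.4, 0.1, 0.2]
gripper_width: 0.0603
finger_force: 0.0
```

step_arm:
  rows:
    - [0,0,0,0,0,-2,6]
    - [0,0,0,0,0,-4,6]
    - [0,0,0,0,0,-5,6]
    - [0,0,0,0,0,-5,6]
    - [0,0,0,-4,0,-4,6]
    - [0,0,0,-6,0,0,6]
    - [0,0,0,-6,0,0,6]
    - [0,0,0,-5,0,0,6]

```text
t: 33.38
eef_pos: [0.4382, -0.5415, 0.2125]
eef_rot: [0.0, 0.712, 0.702, -0.0]
wrist_force: [0.3, 0.3, 0.1]
gripper_width: 0.0598
finger_force: 0.0
```

```bash
python3 - <<'E'
from workcell import r
from h import *
s=r.observe(); print(s["t"],s["eef_pos"].round(4))
t=r.snapshot("top"); sc=r.snapshot("scene")["img"]
cv2.imwrite("pics/f.png",np.hstack([cv2.resize(t["img"][120:300,90:410],(480,270)),cv2.resize(sc,(320,270))]))
hsv=cv2.cvtColor(t["img"],cv2.COLOR_BGR2HSV)
m=cv2.inRange(hsv,(20,100,130),(35,255,255))
try: print(rect(t,hull(m,(359,232),30),.028))
except Exception as e: print(e)
E
```

```text
33.375 [ 0.4382 -0.5415  0.2125]
[ 0.441 -0.327 95.439 44.722 88.445]
```

View pics/f.png

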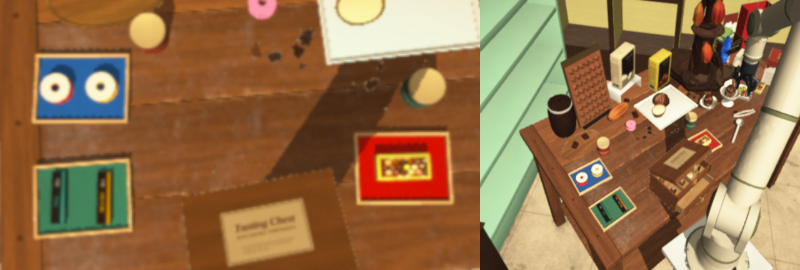

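The spools are flat in the blue tray (left panel, (82,88)), the bars in the green tray (82,198), and the pack in the red tray (403,167). The tins at (147,30) and (427,85) look unmoved, and the arm is clear of everything.

step_arm:
  rows:
    - [0,0,0,0,0,0,6]
    - [0,0,0,0,0,0,6]

```text
t: 33.72
eef_pos: [0.4396, -0.5373, 0.2124]
eef_rot: [-0.0, 0.711, 0.703, 0.0]
wrist_force: [0.8, 0.8, 0.6]
gripper_width: 0.0598
finger_force: 0.0
```

```bash
python3 -c "
from workcell import r
print(r.finish_job())"
```

```text
the job is handed in; nothing more can be done
None
```

I handed the job in at about 34 s: in the last pictures both spools lie flat in the blue tray, both bars in the green tray and the wafer pack in the red tray, and the two cocoa tins look unmoved; no verdict came back.

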